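# Stand the slumped chopping boards back in the drying rack

### The job

Two of the three chopping boards in the drying rack have slumped forward, towards the robot, onto the front bar. With the fingertips, push each of these two up and over so that it leans back on the rear bar like the green one. Let the boards pivot where they stand with their feet in the channel, do not pick any of them up, and leave the green board and the things around the rack alone.

Things in the scene. Friction and masses are not known exactly. Their poses are not given: they have to be found in the camera images.
- rack: Drying rack, fixed: dark plank 130 (x) x 470 (y) x 16 mm; origin: centre of its underside, on the worktop. x points to its rear, away from the robot (yaw -0.1 to 0.35 rad), y along it. A foot channel 20 mm wide runs along y at x = 0, floor 16 mm above the worktop, side strips 12 mm higher. The boards stand in it at y = -150, 0 and 150 mm.
- front_bar (a point): Middle of the front bar's axis: steel, 10 mm thick, along the rack's y, at rack x = -40 mm, 118 mm above the worktop, full length, on thin posts at rack y = +-75 and +-225 mm.
- rear_bar (a point): Middle of the rear bar's axis: as the front bar, but at rack x = +40 mm.
- red_board: Red chopping board, 12 (x, thickness) x 120 (y) x 190 (z, height) mm, 0.18 to 0.35 kg, loose; slot handle 41 mm wide near its top. Origin: centre of its bottom edge; z up the board, x to the rack's rear. In any of the three places; it starts slumped forward on the front bar (towards the robot), 0.28 rad from upright.
- red_board_top (a point): Centre of the red board's top edge, 190 mm from its origin; about 200 mm above the worktop and 52 mm before or behind the rack's middle line while it leans. Some 0.07 rad past upright the board falls on to the other bar by itself.
- green_board: Green chopping board, 12 (x, thickness) x 120 (y) x 190 (z, height) mm, 0.18 to 0.35 kg, loose; slot handle 41 mm wide near its top. Origin: centre of its bottom edge; z up the board, x to the rack's rear. In any of the three places; it starts leaning back on the rear bar, as it should, 0.28 rad from upright.
- green_board_top (a point): Centre of the green board's top edge, 190 mm from its origin; about 200 mm above the worktop and 52 mm before or behind the rack's middle line while it leans. Some 0.07 rad past upright the board falls on to the other bar by itself.
- yellow_board: Yellow chopping board, 12 (x, thickness) x 120 (y) x 190 (z, height) mm, 0.18 to 0.35 kg, loose; slot handle 41 mm wide near its top. Origin: centre of its bottom edge; z up the board, x to the rack's rear. In any of the three places; it starts slumped forward on the front bar (towards the robot), 0.28 rad from upright.
- yellow_board_top (a point): Centre of the yellow board's top edge, 190 mm from its origin; about 200 mm above the worktop and 52 mm before or behind the rack's middle line while it leans. Some 0.07 rad past upright the board falls on to the other bar by itself.
- blue_tumbler: Blue plastic tumbler, 72 dia x 85 mm, a loose bystander; origin at the centre of its underside.
- salt: Salt shaker with a whitish cap, 44 dia x 109 mm, a loose bystander; origin at the centre of its underside.
- red_spice: Spice jar with a red cap, 45 dia x 106 mm, a loose bystander; origin at the centre of its underside.
- dip_bowl: Small pale dip bowl, 82 dia x 34 mm, a loose bystander; origin at the centre of its underside.
- candle: Tea light, 38 dia x 15 mm, a loose bystander; origin at the centre of its underside.
There are look-alikes about, which are no part of the job. There is more than one size of the yellow_board; the one meant has the size given above.

How it is judged:
At the end, for the whole second after the job is handed in: All boards at rest leaning back: top edge over 30 mm behind the rack's middle line, under 0.5 rad from upright, foot in the channel (within 14 mm of its middle, under 10 mm above its floor) and within 40 mm of where it stood, parallel to the rack within 0.15 rad (x of each of red_board_top, green_board_top, yellow_board_top in the frame of rack above 0.03 m and angle between each of red_board, green_board, yellow_board's own z axis and vertical below 0.5 rad and z of each of red_board, green_board, yellow_board in the frame of rack below 0.026 m and x of red_board in the frame of rack between -0.014 and 0.014 m and angle between the y axis of each of red_board, green_board, yellow_board and the y axis of rack, either way round below 0.15 rad and distance of each of red_board, green_board, yellow_board from where it was at the start of the episode below 0.04 m and linear speed of each of red_board, green_board, yellow_board below 0.02 m/s and x of green_board in the frame of rack between -0.014 and 0.014 m and x of yellow_board in the frame of rack between -0.014 and 0.014 m); the robot touches nothing.
It fails at once if a board is lifted out of the foot channel (z of any of red_board, green_board, yellow_board in the frame of rack above 0.036 m).
It fails at once if the green board, which already leans back, is shifted by more than 25 mm (distance of green_board_top from where it was at the start of the episode above 0.025 m).
It fails at once if a thing beside the rack is shifted by more than 20 mm or tipped (distance of any of blue_tumbler, salt, red_spice, dip_bowl, candle from where it was at the start of the episode above 0.02 m or angle between any of blue_tumbler, salt, red_spice, dip_bowl, candle's own z axis and vertical above 0.3 rad).
It also fails if it takes over 40 s, if anything falls off the work surface, if the arm or the gripper's body presses on something with over 40 N, if the wrist force passes 120 N, or if a joint passes its speed limit or range.

### The arm

A 6-joint arm with a two-finger parallel gripper is mounted at the origin on a cart in front of the work surface, level with it; the furniture and walls round the work are solid. World frame = base frame: x ahead of the robot, y to its left, z up, the work surface at z = 0. Lengths are in m, angles in rad, forces in N, time in s.
With the tool pointing down it reaches from about 0.25 to 0.775 m from the base axis. Payload 4 kg.
Tool frame: the origin (TCP) lies on the centre line of the jaws, within the pads' length; the fingertips stand 14 mm ahead of it and the grasp point (between the pads) lies 5 mm behind it; z points along the fingers, y is the line along which they close (so a half turn about z gives the same grasp; the last joint's range is limited). The gripper opens to 94 mm and grips with 3 to 60 N. Pads are 16 mm wide; open, the fingers measure 119 mm over their backs; the gripper's body (75 mm by 177 mm) begins 78 mm behind the grasp point.
Start: joints at [-1.301, 0.087, 1.371, -0, 1.684, -0.103], TCP at [0.2, -0.512, 0.22] pointing down, gripper open.
Joint ranges: [-3.1, 3.1], [-0.76, 2.03], [0.27, 2.55], [-1.08, 4.22], [0.17, 2.65], [-2.57, 2.57]. Speed limits (rad/s): [2.79, 2.79, 3.14, 3.14, 3.14, 3.14].

### API

Orientations are given as a rotation vector (axis times angle).
In Python, from rig import manip gives the robot as it stands. The module is installed in compiled form; this text tells all that it offers.
- The arm moves only by the tool arm_command, never from a script. Its argument "rows" is a list of rows, each a list of 3 entries, a list of its own where there are three numbers: the shift along the tool's x, y, z as a fraction of full scale, then the turn about the tool's z as a fraction of full scale, then the finger opening in mm, from 0 to 94. In form: [[[dx, dy, dz], spin, gripper], ...]. A call has 1 to 12 rows; each row shifts and turns the commanded pose from where the row before left it, along the tool's axes as they then stand; what a row does not reach is not made up. Full scale, the value 1, is 0.03 m for a shift and 8 degrees for a turn. A row lasts 1/10 s, in which the tool goes at most 50 mm and 8.59 degrees, less where a joint would pass 70% of its speed; a pose out of reach is approached as far as the arm can. A call with a number of a shift or a turn outside -1 to 1 is refused whole. A call with a gripper value outside its range is refused whole. The fingers move at their own pace and stop on an object; "grip_force" is the grip in N (left out, the last holds). Time passes only in rows, so rows that do not move let the fingers close. It gives the time, the measured TCP pose, the force, the opening and the grip force at its end, in the units of the state.
- manip.read_state(): the state, without advancing time (a new reading comes with each control period).
- manip.camera(name): name is "scene" or "top" or "wrist"; returns the picture (384x512x3 uint8, red, green, blue); there is no depth.
- manip.get_calibration(name): a dict with "fx", "fy", "cx", "cy" (pixels), "R" (3x3) and "t" (3): a world point X has camera coordinates R X + t; the wrist camera has in their place "tool_from_camera" (4x4, takes a point from camera to tool coordinates, whose origin is the TCP and whose axes are the flange's). Camera axes: x right, y down, z forward; pixel columns grow to the right and rows downward; lengths in m; the calibration is good to about 2 mm. The wrist camera is an equidistant fisheye: a pixel r from the principal point sees the ray r / f radians off the axis. A picture is of the moment at which its call begins: read the wrist's pose just before it. get_calibration takes no time and is no camera call.
- manip.sign_off(): hands the job in; it is judged then, once.
The state is a dict: "clock": time; "q": joint angles; "dq": joint speeds; "effort": joint torques, N m; "ee_pos": TCP position; "ee_rot": TCP orientation; "force": force on the tool from outside, world axes, zero at the start; "moment": the same for the moment, N m; "grip_width": finger opening in m; "grasp_force": force on a finger pad.
Only numpy, scipy, OpenCV 4.12 (cv2) and the standard library are available. Lean on these libraries where they do the work, as an engineer would, in place of code of your own. Each camera call takes 0.05 s, during which the arm holds its last target. There are 200 camera calls.

## Working session

There is one attempt and no reset: what is moved stays moved. The work goes in short steps, Python scripts to look and compute and a tool call to move; the robot and the scene stay as the last step left them, time stands still between calls to the robot, and variables do not carry over. Pictures are saved under pics/ and viewed, at most 10 in all, crops included, and the job is handed in when it is done.

Besides the shell and the picture viewer there is one more tool, called after "Call:" by a JSON object that holds its "fn" and its "kwargs". arm_command: Moves the arm, as the interface text tells. Its arguments: {"type":"object","properties":{"rows":{"type":"array","items":{"type":"array"}},"grip_force":{"type":"number"}},"required":["rows"]}

```bash
mkdir -p pics
python3 - <<'E'
from rig import manip
import cv2,numpy as np
for n in("scene","top"):
    cv2.imwrite(f"pics/{n}0.png",manip.camera(n)[:,:,::-1])
    c=manip.get_calibration(n);print(n,c)
s=manip.read_state();print(s["clock"],s["ee_pos"],s["ee_rot"],s["force"])
E
```

```text
scene {'fx': 473.55572818336276, 'fy': 473.55572818336276, 'cx': 243.99805171886442, 'cy': 191.02114557659849, 'R': array([[-0.54711638, -0.83699886, -0.00982754],
       [-0.35023463,  0.23956784, -0.90550702],
       [ 0.7602627 , -0.49197578, -0.42421747]]), 't': array([0.22845045, 0.30925702, 1.66331357])}
top {'fx': 489.8030996704375, 'fy': 489.8030996704375, 'cx': 251.11149463512876, 'cy': 192.26932927741976, 'R': array([[-0.02110393, -0.99977579, -0.00172994],
       [-0.98425662,  0.02107998, -0.17548374],
       [ 0.17548087, -0.00200069, -0.98448081]]), 't': array([-0.05787316,  0.52763832,  1.88498164])}
0.1 [ 0.20017181 -0.51176569  0.21842597] [-3.08521545e+00 -5.81813847e-01  3.09446868e-04] [-0.74601988 -0.52691636  0.12436743]
```

View pics/scene0.png

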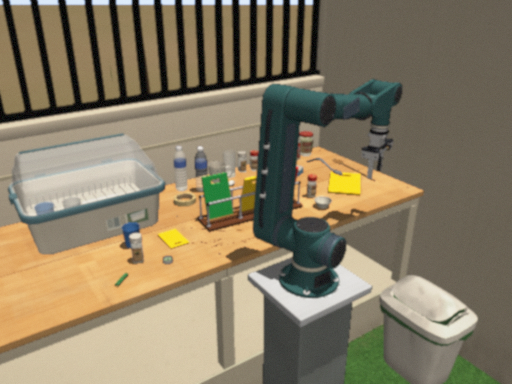

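View pics/top0.png

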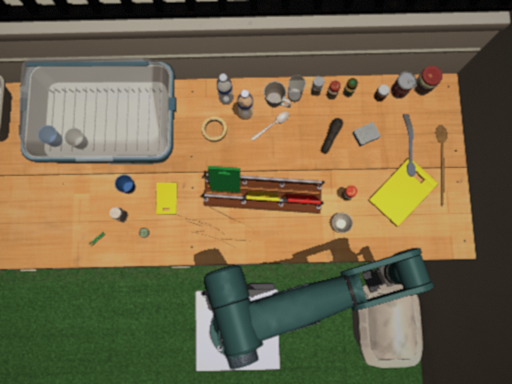

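The top view shows the rack around (263,193), with green on the left at (224,180), yellow in the middle at (264,198) and red on the right at (303,200). Next I'll zoom in.

Run:
```python
import cv2
a=cv2.imread("pics/top0.png")[160:240,190:360]
cv2.imwrite("pics/topc.png",cv2.resize(a,None,fx=4.7,fy=4.7,interpolation=cv2.INTER_CUBIC))
```

```text
(no output)
```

View pics/topc.png

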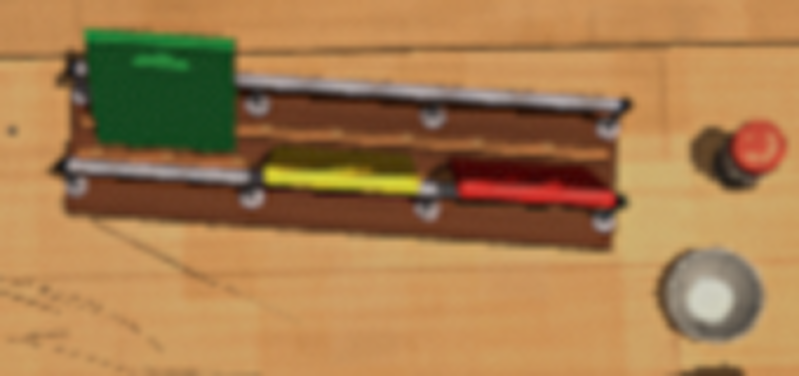

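```bash
cat > h.py <<'E'
from rig import manip
import numpy as np
from scipy.spatial.transform import Rotation as Ro
def back(u,v,z,n="top"):
    c=manip.get_calibration(n);R=c["R"];o=-R.T@c["t"]
    d=R.T@np.array([(u-c["cx"])/c["fx"],(v-c["cy"])/c["fy"],1]);return o+d*(z-o[2])/d[2]
E
python3 - <<'E'
from h import *
f=lambda p,z:back(190+(p[0]+.5)/4.7-.5,160+(p[1]+.5)/4.7-.5,z)
P={}
for k,p,z in [("fl",(60,167),.118),("fr",(622,201),.118),("rl",(75,66),.118),("rr",(627,105),.118),("yl",(263,176),.2),("yr",(420,185),.2),("rdl",(458,187),.2),("rdr",(615,199),.2),("gl",(86,36),.2),("gr",(235,44),.2),("pl",(67,213),.016),("pr",(612,248),.016),("jar",(757,148),.106),("bowl",(712,298),.03)]:
    P[k]=f(p,z);print(k,P[k].round(4))
c=(P["fl"]+P["fr"]+P["rl"]+P["rr"])/4
d=P["fl"]-P["fr"]+P["rl"]-P["rr"];yaw=np.arctan2(-d[0],d[1]);print(c,yaw)
for k in P:
    q=P[k]-c;print(k,np.round([np.cos(yaw)*q[0]+np.sin(yaw)*q[1],-np.sin(yaw)*q[0]+np.cos(yaw)*q[1]],4))
s=manip.read_state();R=Ro.from_rotvec(s["ee_rot"]).as_matrix();print(R.round(3),s["grip_width"])
E
```

```text
fl [0.5065 0.1161 0.118 ]
fr [ 0.469  -0.3359  0.118 ]
rl [0.5896 0.1036 0.118 ]
rr [ 0.5476 -0.3436  0.118 ]
yl [ 0.4818 -0.0483  0.2   ]
yr [ 0.4722 -0.169   0.2   ]
rdl [ 0.47   -0.1981  0.2   ]
rdr [ 0.4581 -0.3184  0.2   ]
gl [0.5953 0.0873 0.2   ]
gr [ 0.5864 -0.0285  0.2   ]
pl [0.4845 0.1204 0.016 ]
pr [ 0.4447 -0.3406  0.016 ]
jar [ 0.5121 -0.4493  0.106 ]
bowl [ 0.3989 -0.4203  0.03  ]
[ 0.52817606 -0.11493548  0.118     ] -0.08804893132424636
fl [-0.0419  0.2282]
fr [-0.0395 -0.2253]
rl [0.0419 0.2231]
rr [ 0.0395 -0.226 ]
yl [-0.0521  0.0623]
yr [-0.051  -0.0587]
rdl [-0.0506 -0.088 ]
rdr [-0.0519 -0.2089]
gl [0.049  0.2074]
gr [0.0504 0.0912]
pl [-0.0642  0.2306]
pr [-0.0633 -0.2321]
jar [ 0.0134 -0.3345]
bowl [-0.1019 -0.3156]
[[ 0.931  0.364 -0.001]
 [ 0.364 -0.931  0.002]
 [ 0.    -0.002 -1.   ]] 0.09402403635234075
```

The rack is centred at (0.528, -0.115) with yaw -0.088. Yellow is at y=0 and red at y=-150. I'll push with two fingers straddling the handle slot, starting by turning the tool to match the rack.

Call:
{"fn": "arm_command", "kwargs": {"rows": [[[0,0,0],0.825,56],[[0,0,0],0.825,56],[[0,0,0],0.825,56],[[0,0,0],0.825,56],[[0,0,0],0,56]], "grip_force": 10}}

```text
clock: 0.6
ee_pos: [0.2003, -0.512, 0.2189]
ee_rot: [-3.138, 0.138, 0.001]
force: [0.5, 0.2, -0.1]
grip_width: 0.0583
grasp_force: 0.0
```

Call:
{"fn": "arm_command", "kwargs": {"rows": [[[0.53,-0.76,0],0,56],[[0.53,-0.76,0],0,56],[[0.53,-0.76,0],0,56],[[0.53,-0.76,0],0,56],[[0.53,-0.76,0],0,56],[[0.53,-0.76,0],0,56],[[0.53,-0.76,0],0,56],[[0.53,-0.76,0],0,56],[[0.53,-0.76,0],0,56],[[0.53,-0.76,0],0,56],[[0.53,-0.76,0],0,56],[[0,0,0],0,56]]}}

```text
clock: 1.8
ee_pos: [0.3979, -0.2755, 0.2192]
ee_rot: [-3.138, 0.128, -0.0]
force: [-0.4, 0.3, -0.3]
grip_width: 0.056
grasp_force: 0.0
```

```bash
cat >> h.py <<'E'
def st():
    s=manip.read_state();p=s["ee_pos"];y=-.088;q=p-[.5282,-.1149,0]
    R=Ro.from_rotvec(s["ee_rot"]).as_matrix()
    print("t",s["clock"],"rack",np.round([np.cos(y)*q[0]+np.sin(y)*q[1],-np.sin(y)*q[0]+np.cos(y)*q[1],p[2]],4),"yawerr",np.arctan2(R[1,0],R[0,0])-y,"F",np.round(s["force"],1),s["grip_width"])
E
python3 -c "from h import *;st()"
```

```text
t 1.8 rack [-0.1157 -0.1715  0.2192] yawerr 0.006700291561017174 F [-0.4  0.3 -0.3] 0.0559880674063149
```

Call:
{"fn": "arm_command", "kwargs": {"rows": [[[0,-0.37,0.7],0,56],[[0,-0.37,0.7],0,56],[[0.5,0,0],0,56],[[0.5,0,0],0,56],[[0.3,0,0],0,56],[[0.1,0,0],0,56],[[0.1,0,0],0,56],[[0.1,0,0],0,56]]}}

```text
clock: 2.6
ee_pos: [0.4461, -0.2602, 0.1776]
ee_rot: [3.138, -0.138, -0.0]
force: [-0.2, 0.1, 0.1]
grip_width: 0.0562
grasp_force: 0.0
```

```bash
python3 -c "from h import *;st()"
```

```text
t 2.6 rack [-0.069  -0.152   0.1776] yawerr -0.00013122133152042303 F [-0.2  0.1  0.1] 0.05619690465745906
```

Call:
{"fn": "arm_command", "kwargs": {"rows": [[[0.15,0,0],0,56],[[0.15,0,0],0,56],[[0.15,0,0],0,56],[[0.15,0,0],0,56],[[0.15,0,0],0,56],[[0.15,0,0],0,56],[[0.15,0,0],0,56]]}}

```text
clock: 3.3
ee_pos: [0.4782, -0.2626, 0.1774]
ee_rot: [3.139, -0.138, -0.0]
force: [0.2, 0.6, -0.2]
grip_width: 0.0558
grasp_force: 0.0
```

Run:
```python
from h import *;st()
import cv2
a=manip.camera("wrist");b=manip.camera("top")[160:240,190:360]
b=cv2.resize(b,None,fx=3,fy=3)
o=np.zeros((384+240,512,3),np.uint8)[:600];o[:384]=a;o[384:600,:510]=b[:216]
cv2.imwrite("pics/w1.png",o[:,:,::-1])
```

```text
t 3.3 rack [-0.0369 -0.1516  0.1774] yawerr 0.00020569816165552646 F [ 0.2  0.6 -0.2] 0.05583779939017263
```

View pics/w1.png

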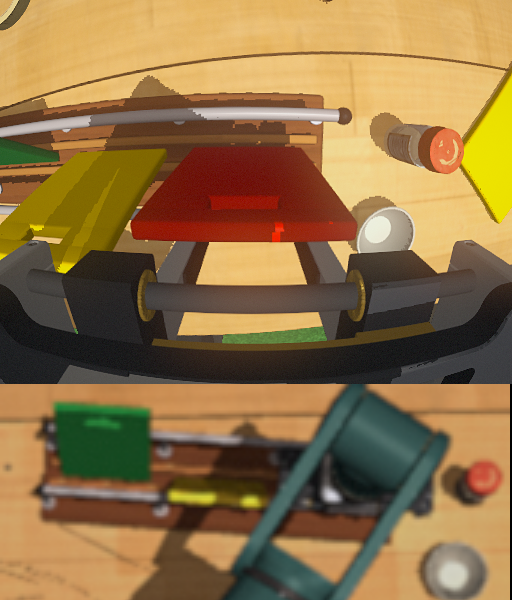

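The wrist view shows the fingers on the red board's front face, either side of the slot at (245,202), and the board is rising. I'll keep pushing.

Call:
{"fn": "arm_command", "kwargs": {"rows": [[[0.15,0,0],0,56],[[0.15,0,0],0,56],[[0.15,0,0],0,56],[[0.15,0,0],0,56],[[0.15,0,0],0,56],[[0.15,0,0],0,56],[[0.15,0,0],0,56],[[0.15,0,0],0,56],[[0.15,0,0],0,56],[[0,0,0],0,56],[[0,0,0],0,56]]}}

```text
clock: 4.5
ee_pos: [0.5181, -0.2662, 0.1774]
ee_rot: [3.139, -0.138, -0.0]
force: [-0.7, -0.9, -0.2]
grip_width: 0.0559
grasp_force: 0.0
```

Run:
```python
from h import *;st()
import cv2
cv2.imwrite("pics/w2.png",manip.camera("wrist")[:,:,::-1])
```

```text
t 4.5 rack [ 0.0032 -0.1516  0.1774] yawerr 0.00016024153219355852 F [-0.7 -0.9 -0.2] 0.05592445945110705
```

View pics/w2.png

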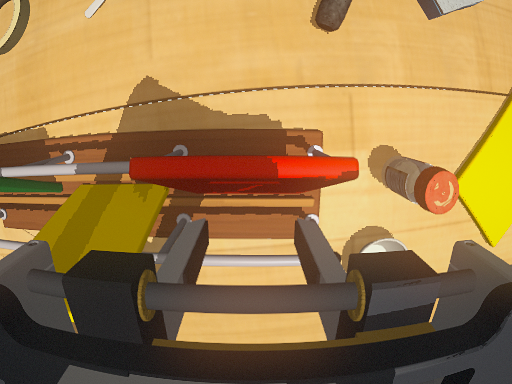

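Red now leans on the rear bar, with its top at (245,165), clear of the fingers. I'll back off and shift across to yellow.

Call:
{"fn": "arm_command", "kwargs": {"rows": [[[-0.8,0,0],0,56],[[-0.8,0,0],0,56],[[-0.8,0,0],0,56],[[-0.8,0,0],0,56],[[-0.5,0,0],0,56],[[0,-0.85,0],0,56],[[0,-0.85,0],0,56],[[0,-0.85,0],0,56],[[0,-0.85,0],0,56],[[0,-0.85,0],0,56],[[0,-0.85,0],0,56],[[0,0,0],0,56]]}}

```text
clock: 5.75
ee_pos: [0.4208, -0.102, 0.1778]
ee_rot: [-3.138, 0.132, -0.001]
force: [0.1, -0.0, 0.1]
grip_width: 0.056
grasp_force: 0.0
```

```bash
python3 -c "from h import *;st()"
```

```text
t 5.75 rack [-0.1081  0.0035  0.1778] yawerr 0.0036679771491650304 F [ 0.1 -0.   0.1] 0.05600733947663611
```

Call:
{"fn": "arm_command", "kwargs": {"rows": [[[0.5,0,0],0,56],[[0.5,0,0],0,56],[[0.2,0,0],0,56],[[0.15,0,0],0,56],[[0.15,0,0],0,56],[[0.15,0,0],0,56],[[0.15,0,0],0,56],[[0.15,0,0],0,56],[[0.15,0,0],0,56],[[0.15,0,0],0,56],[[0.15,0,0],0,56]]}}

```text
clock: 6.85
ee_pos: [0.4931, -0.1104, 0.1775]
ee_rot: [3.138, -0.138, 0.0]
force: [-0.1, 0.5, -0.2]
grip_width: 0.0562
grasp_force: 0.0
```

Call:
{"fn": "arm_command", "kwargs": {"rows": [[[0.15,0,0],0,56],[[0.15,0,0],0,56],[[0.15,0,0],0,56],[[0.15,0,0],0,56],[[0.15,0,0],0,56],[[0.15,0,0],0,56],[[0.15,0,0],0,56],[[0.15,0,0],0,56],[[0,0,0],0,56],[[0,0,0],0,56]]}}

```text
clock: 7.85
ee_pos: [0.5285, -0.1135, 0.1774]
ee_rot: [3.139, -0.138, -0.0]
force: [-0.6, 0.1, -0.4]
grip_width: 0.0559
grasp_force: 0.0
```

Run:
```python
from h import *;st()
import cv2
cv2.imwrite("pics/w3.png",manip.camera("wrist")[:,:,::-1])
```

```text
t 7.85 rack [0.0002 0.0014 0.1774] yawerr 0.00010429268136694092 F [-0.6  0.1 -0.4] 0.055923040429619264
```

View pics/w3.png

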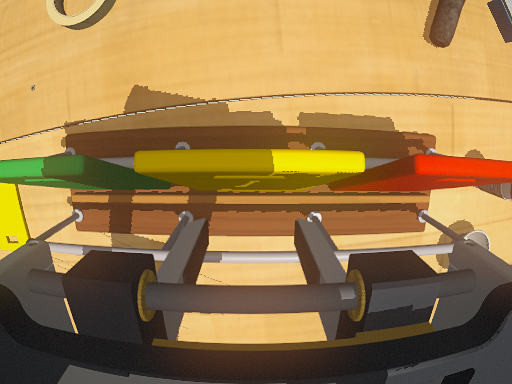

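All three boards now lean back in line: green at (60,165), yellow at (250,160) and red at (470,170). I'll back the arm off and check from above.

Call:
{"fn": "arm_command", "kwargs": {"rows": [[[-0.8,0,0],0,56],[[-0.8,0,0],0,56],[[-0.8,0,0],0,56],[[-0.8,0,0],0,56],[[-0.8,0,0],0,56],[[-0.8,0,-0.8],0,56],[[-0.8,0,-0.8],0,56],[[0,0,0],0,56],[[0,0,0],0,56]]}}

```text
clock: 8.8
ee_pos: [0.3615, -0.0989, 0.226]
ee_rot: [3.138, -0.139, 0.004]
force: [-0.0, -0.4, 0.7]
grip_width: 0.0558
grasp_force: 0.0
```

Run:
```python
from h import *;st()
import cv2
a=manip.camera("top")[160:240,190:360]
cv2.imwrite("pics/top2.png",cv2.resize(a,None,fx=4.7,fy=4.7,interpolation=cv2.INTER_CUBIC)[:,:,::-1])
```

```text
t 8.8 rack [-0.1675  0.0013  0.226 ] yawerr -0.00038572559768086656 F [-0.  -0.4  0.7] 0.05583554233389033
```

View pics/top2.png

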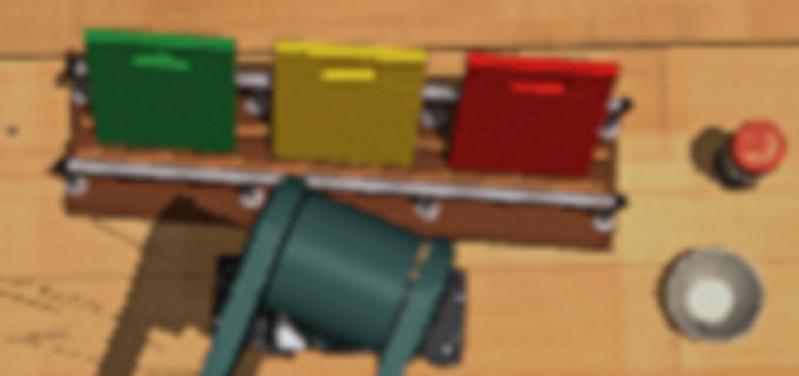

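From above, all three boards lean back on the rear bar, feet in the channel. Green's top edge is still at (86–235, 40), and the jar and bowl haven't moved.

```bash
python3 -c "from rig import manip;print(manip.sign_off())"
```

```text
the job is handed in; nothing more can be done
None
```

The red and yellow boards now lean back on the rear bar beside the green one, the jar and bowl beside the rack look unmoved in the last top view, and the job was handed in at about 9 s; no verdict came back.

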